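# Turn a gauge plate over in its cradle with a lifter

## Robot

A 6-joint arm with a two-finger parallel gripper is mounted at the origin on the work surface. World frame = base frame: x ahead of the robot, y to its left, z up, the work surface at z = 0. Lengths are in m, angles in rad, forces in N, time in s.
With the tool pointing down it reaches from about 0.4 to 0.825 m from the base axis. Payload 7 kg.
Tool frame: the origin (TCP) lies at the centre of the arm's flange, where the gripper is bolted on; the fingertips stand 178 mm ahead of it and the grasp point (between the pads) lies 159 mm ahead of it; z points along the fingers, y is the direction in which the jaws open and shut (so a half turn about z gives the same grasp; the last joint's range is limited). The gripper opens to 88 mm and grips with 3 to 60 N. Pads are 19 mm wide; open, the fingers measure 130 mm over their backs; the gripper's body (78 mm by 193 mm) begins 47 mm behind the grasp point.
Start: joints at [1.63, 0.359, 0.012, 0, -1.224, -0.288], TCP at [0.153, 0.657, 0.405] pointing down, gripper open.
Joint ranges: [-3.07, 3.07], [-1.43, 2.12], [-1.02, 1.25], [-3.03, 1.67], [-3.05, -0], [-3.03, 3.03]. Speed limits (rad/s): [2.39, 2.39, 3.01, 3.14, 3.14, 3.14].

## Interface

Orientations are given as [roll, pitch, yaw] about the fixed x, y, z axes, in that order (R = Rz(yaw) Ry(pitch) Rx(roll)).
In Python, from station import * gives the robot as it stands.
- The arm moves only by the tool send_rows, never from a script. Its argument "motion" is a list of rows, each an object with "offset": the shift along the tool's x, y, z in cm, a list of three; "turn": the turn about the tool's z in degrees. In form: [{"offset": [x, y, z], "turn": turn}, ...]. A call has 1 to 8 rows; each row is the pose to reach, as a shift and turn from the pose commanded when the call began, along the tool's axes at that moment; what a row does not reach only later rows make up. A row lasts 1/10 s, in which the tool goes at most 50 mm and 8.59 degrees, less where a joint would pass 70% of its speed; a pose out of reach is approached as far as the arm can. A call with a gripper value outside its range is refused whole. "hand" is the opening, from -1 (shut) to 1 (fully open), set as the call begins (left out, the last holds). The fingers move at their own pace and stop on an object; "squeeze" is the grip in N (left out, the last holds). Time passes only in rows, so rows that repeat a pose let the fingers close. It gives the time, the measured TCP pose, the force and the opening at its end, in the units of the state.
- get_state(): the state, without advancing time (a new reading comes with each control period).
- grab_frame(name): name is "scene" or "top"; returns a dict with "frame" (400x640x3 uint8, blue, green, red), "range_z" (400x640 float32, m along the optical axis (not along the pixel's ray), 0 where there is no reading), "vertical_fov" (degrees; the focal length in pixels is half the picture's height over the tangent of half this angle, whatever the lens; pixels are square), "cx", "cy" (the principal point, pixels), "cam_to_world" (4x4, takes a point from camera to world coordinates). Camera axes: x right, y up, looking along -z (the intrinsics and any distortion apply to the point x, -y, -z); pixel columns grow to the right and rows downward; lengths in m; the calibration is good to about 2 mm. A picture is of the moment at which its call begins.
- job_done(): hands the job in, once; it reports no verdict.
The state is a dict: "t": time; "q": joint angles; "qd": joint speeds; "joint_efforts": joint torques, N m; "eef_pos": TCP position; "ee_rot": TCP orientation; "force": force on the tool from outside, world axes, zero at the start; "moment": the same for the moment, N m; "width": finger opening in m.
Only numpy, scipy, OpenCV 4.12 (cv2) and the standard library are available. Lean on these libraries where they do the work, as an engineer would, in place of code of your own. Each camera call takes 0.05 s, during which the arm holds its last target. There are 200 camera calls.

## Task

Draw the flat lifter out of its holder by the blade, lay it on the rubber mat and let go, then take it again by the handle, slide its blade under the gauge plate and tip the plate over, so that it ends on the other face of the cradle with its plain side up. Use only the lifter on the plate, never the gripper. Finish with the lifter lying on the mat again, and leave everything else where it stands.

Things in the scene. Friction and masses are not known exactly. Their poses are not given: they have to be found in the camera images.
- lifter: Lifter: black handle 90 long x 22 wide x 20 high; flat steel blade 70 long x 26 wide x 3 thick stands out of its front at mid-height (10 above the handle's underside). About 140 g; balance point 29 ahead of the handle's middle, lies level on the handle. Origin: centre of handle's underside; +x towards the blade tip (115 ahead of origin), z up.
- lifter_tip (a point): middle of the blade's front edge, 115 ahead of the lifter's origin and 10 above it
- lifter_handle (a point): centre of the handle, 10 above the lifter's origin
- holder: Holder (fixed): grey tunnel block 114 x 50 x 54 high, mouth at its -x end (57 from origin), +x end closed. Inside: floor at 20, 34 wide, 29 high. The lifter starts in it, lifter +x along holder -x: handle and 14 to 18 of blade inside, some 54 of blade out, 30 above the table; draw it out along holder -x by 110. Origin: centre of underside. Holder and mat can swap sides.
- mat: Mat (fixed): grey rubber 210 (x) x 150 (y) x 3 thick, flat on the table; origin centre of underside. A setting ring stands near its +x +y corner (see ring_gauge), the rest is free.
- cradle: Turnover cradle (fixed): base 146 (x) x 96 (y) x 30 high. Two faces, each 68 long, slope down at 20 degrees to a valley like an open book: near face at -x, far face at +x. Valley along y over the origin, 45 high. Each face is two ribs with a slot 46 wide between (floor at 30), open to -x: the blade goes in there under the plate. Cheeks 80 apart stand 6 above the faces. Origin: centre of underside.
- valley (a point): middle of the cradle's valley line, 45 above the table
- far_seat (a point): 36 up the far slope from the valley and 6 above the face: where the plate's origin (middle of its plain side) should come when it is turned
- plate: Gauge plate, aluminium, 64 (x) x 72 (y) x 6 thick, some 75 g. One side has four dark round bores of 21 dia, the other is plain. Origin: centre of the plain side; z points out of the bored side. Starts bored side up on the near face, +x edge in the valley. Tipped up about that edge past upright it falls onto the far face, plain side up. No room for fingers at its edges.
- ring_gauge: bystander: steel setting ring, outer dia 38, bore 22, height 16, lying on a corner of the mat; origin centre of underside
- sphere_stand: bystander: steel reference sphere on a slim post close beside the cradle, base dia 38, total height 116; origin centre of underside
- vblock: bystander: steel V-block close beside the cradle, 45 x 35 x 34 high; origin centre of underside
- gauge_block: bystander: steel gauge block 35 x 30 x 9 high, lying flat; origin centre of underside
- bottle: bystander: white plastic bottle, dia 54, height 130; origin centre of underside
- pot: bystander: open aluminium pot, dia 68, height 75; origin centre of underside

How it is judged:
By the outcome, as a careful person would: the job done as asked, in the order asked, and still so for the second after the job is handed in, with the robot touching nothing.
It also fails if it takes over 72 s, if anything falls off the work surface, if the arm or the gripper's body presses on something with over 40 N, if the wrist force passes 120 N, or if a joint passes its speed limit or range.

## Working session

There is one attempt and no reset: what is moved stays moved. The work goes in short steps, Python scripts to look and compute and a tool call to move; the robot and the scene stay as the last step left them, time stands still between calls to the robot, and variables do not carry over. Pictures are saved under pics/ and viewed, about 8 in all and at most 12, crops included, and the job is handed in when it is done.

Besides the shell and the picture viewer there is one more tool, called by a JSON object that holds its "op" and its "data". send_rows: Moves the arm, as the interface text tells. Its arguments: {"type":"object","properties":{"motion":{"type":"array"},"hand":{"type":"number"},"squeeze":{"type":"number"}},"required":["motion"]}

```bash
ls; mkdir -p pics; cat > h.py <<'E'
import numpy as np, cv2
from station import *
def pts(g):
    h,w=g["range_z"].shape; f=h/2/np.tan(np.radians(g["vertical_fov"])/2)
    u,v=np.meshgrid(np.arange(w),np.arange(h)); z=g["range_z"]
    P=np.stack([(u-g["cx"])/f*z,-(v-g["cy"])/f*z,-z,np.ones_like(z)],-1)
    return (P@np.asarray(g["cam_to_world"]).T)[...,:3]
E
python3 - <<'E'
from h import *
for n in ["top","scene"]:
    g=grab_frame(n); print({k:v for k,v in g.items() if k not in("frame","range_z")})
    np.savez("pics/"+n+"0.npz",P=pts(g),f=g["frame"],z=g["range_z"])
    cv2.imwrite(f"pics/{n}0.png",g["frame"])
print(get_state())
E
```

```text
pics
{'vertical_fov': 44.18056070926731, 'cx': 312.06127009997095, 'cy': 199.6429306357038, 'cam_to_world': array([[ 2.78706968e-02,  9.76839493e-01, -2.12150488e-01,
         2.33963526e-01],
       [-9.99610410e-01,  2.75543500e-02, -4.44807549e-03,
        -8.07062089e-03],
       [ 1.50061300e-03,  2.12191808e-01,  9.77226885e-01,
         1.55585902e+00],
       [ 0.00000000e+00,  0.00000000e+00,  0.00000000e+00,
         1.00000000e+00]])}
{'vertical_fov': 48.279616495711004, 'cx': 321.1879662321802, 'cy': 195.64526690419203, 'cam_to_world': array([[-0.48805607, -0.71552442,  0.49982604,  1.06558854],
       [ 0.87275547, -0.39354467,  0.28882605,  0.30543181],
       [-0.00995822,  0.57718922,  0.81654971,  0.90230168],
       [ 0.        ,  0.        ,  0.        ,  1.        ]])}
{'t': 0.1, 'q': array([ 1.63012203e+00,  3.59336792e-01,  1.11518423e-02, -3.18598603e-04,
       -1.22412700e+00, -2.88097310e-01]), 'qd': array([-0.00074819, -0.00177813,  0.00043234, -0.00034368,  0.00037696,
       -0.00127971]), 'joint_efforts': array([-1.17384821e-03, -5.84163523e+01,  2.93753850e+01,  7.01552600e+00,
        1.01980040e-02, -5.04897287e-05]), 'eef_pos': array([0.15304084, 0.65724203, 0.40380104]), 'ee_rot': array([ 3.14005438e+00, -1.43499633e-04, -2.28879976e-01]), 'force': array([-0.10667501,  0.20834363, -0.17036435]), 'moment': array([0.02977134, 0.00412289, 0.02687352]), 'width': 0.0874406034965556}
```

View pics/top0.png

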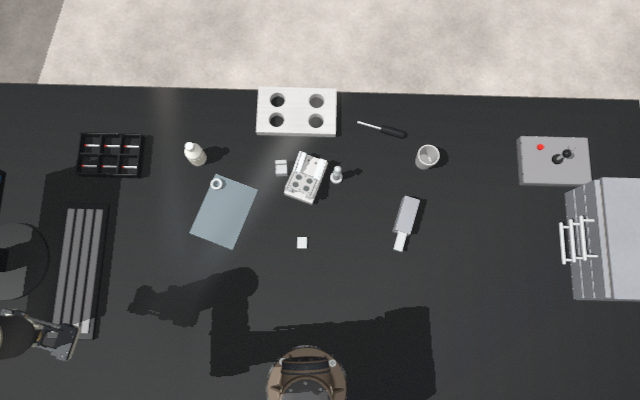

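View pics/scene0.png

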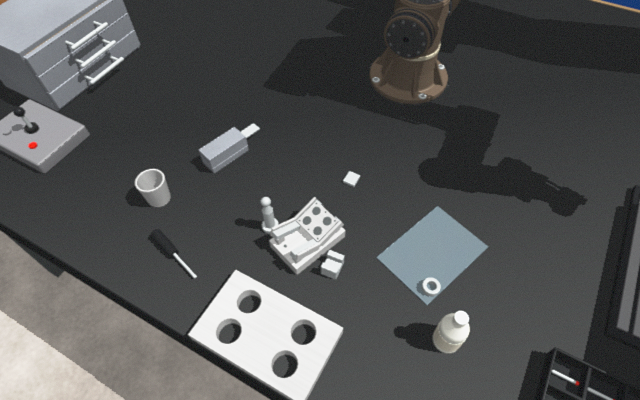

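The top view shows the holder at about (405,215) with its blade pointing to (400,243). The mat is at (223,212) with the ring near (216,183), and the cradle is at (306,177) with the bored plate on the robot side. The V-block is at (281,168) and the sphere stand at (337,175), one either side of the cradle. The scene view agrees. Next I measure.

```bash
cat > m.py <<'E'
from h import *
T=np.load("pics/top0.npz"); S=np.load("pics/scene0.npz")
def rect(P,n):
    if len(P)<5: print(n,len(P)); return
    (c,s,a)=cv2.minAreaRect((P[:,:2]*1000).astype(np.float32)); print(n,len(P),"c",np.round(c,1),"size",np.round(s,1),"ang",round(a,1),"z",np.round(np.percentile(P[:,2]*1000,[5,50,95]),1))
def near(D,u,v,r):
    P=D["P"]; return P[v-r:v+r,u-r:u+r].reshape(-1,3)
f=T["P"]; print("table z",np.round(1000*f[250:290,300:480].reshape(-1,3)[::500,2],1))
for nm,D,(hu,hv),(mu,mv),(cu,cv) in [("top",T,(405,220),(223,212),(306,177)),("scene",S,(228,145),(433,255),(307,236))]:
    print(nm)
    A=near(D,hu,hv,42); z=A[:,2]*1000
    rect(A[(z>50)&(z<60)],"holder top"); rect(A[(z>24)&(z<38)],"blade-ish")
    F=D["f"].astype(int); M=((F[...,0]-F[...,2]>15)&(F[...,0]>80)).astype(np.uint8)
    n,l,st,_=cv2.connectedComponentsWithStats(M); k=1+np.argmax(st[1:,4]); rect(D["P"][l==k],"mat")
    A=D["P"][mv-60:mv+60,mu-60:mu+60].reshape(-1,3);z=A[:,2]*1000; rect(A[(z>13)&(z<19)],"ring")
    A=near(D,cu,cv,45); z=A[:,2]*1000
    n=((A[:,2]>0.1)&(A[:,2]<0.13)); rect(A[n],"sphere")
im=lambda D,u,v,w,h,s:cv2.resize(D["f"][v-h:v+h,u-w:u+w],None,fx=s,fy=s,interpolation=cv2.INTER_CUBIC)
a=im(T,310,175,50,35,6); b=im(S,305,235,60,42,5)
print(a.shape,b.shape)
cv2.imwrite("pics/crops.png",np.hstack([cv2.resize(a,(400,280)),cv2.resize(b,(400,280))]))
# height map of the cradle zone from top
P=T["P"];np.set_printoptions(linewidth=250)
print(np.round(P[150:206:4,270:350:4,2]*1000).astype(int))
E
python3 m.py
```

```text
table z [  0.2  -0.7  -2.7  -3.6   1.   -2.9  -4.9   6.9  -2.8  -1.  -11.3  -2.6
  -0.8   1.6  -0.9]
top
holder top 415 c [ 522.  -298.2] size [ 48.3 116.2] ang 73.7 z [50.4 53.4 58. ]
blade-ish 174 c [ 497.6 -282.6] size [ 42.8 169.3] ang 88.4 z [25.4 30.2 35.5]
mat 2856 c [452.  147.7] size [484.3 229.7] ang 60.9 z [-4.4  1.6  7.5]
ring 75 c [623.4 280.3] size [223.7 316.7] ang 49.8 z [13.3 15.9 18.7]
sphere 39 c [646.4 -77.9] size [18.7 18.8] ang 0.1 z [103.9 110.1 116.5]
scene
holder top 679 c [ 524.5 -295.6] size [ 51.8 115. ] ang 73.1 z [51.6 54.7 57.4]
blade-ish 313 c [ 498.4 -285.6] size [ 50.1 171.5] ang 71.2 z [25.2 31.7 36.8]
mat 5239 c [732.9 255.4] size [188.1 646. ] ang 82.3 z [0.9 3.7 6.4]
ring 91 c [615.9 310.8] size [35.8 36.4] ang 52.8 z [14.  17.4 18.9]
sphere 76 c [651.  -71.9] size [17.5 17. ] ang 30.9 z [104.3 112.9 116.5]
(420, 600, 3) (420, 600, 3)
[[  -5    0    2   -3    3   -3    1   -8   -1   -4   -5   -4    2   -5   -6   -6    7  -13    2    0]
 [  -8    1    4   -2    1   -7   -2    4   63   64   -2    0   -4   -3    1   -1   -2   -6   -6   -1]
 [1556   
[... 527 characters left out ...]
   -1   69   57   55   55   56   53   51   43    9   -6    1   24   34   -1    0]
 [  -2   -8   -5   -5    1   65   61   64   65   53   55   56   53    4    1   -7    6   17    1   -6]
 [   6    0   -7    1   72   70   71   69   71   66   56   56   26    2    1   -1    2   -5    0   -3]
 [  -7   -4    0   -5   48   55   32   66   71   70   71   61    1   -2   -2    2   -1    1   -2   -2]
 [   1    2   -4   -5   11   28   22   30   34   64   64 1556   -2   -6    1    1   -3   -1   -6   -1]
 [  -4    1   -2    1   -2   -8   -1   16   33   28   61   24    2   -1   -2   -2   -5   -1   -1   -6]
 [   1   -6    5   -6   -3   -3   -5   -4    3    4   25    1    0    0   -1   -4   -9    5   -1   -4]]
```

View pics/crops.png

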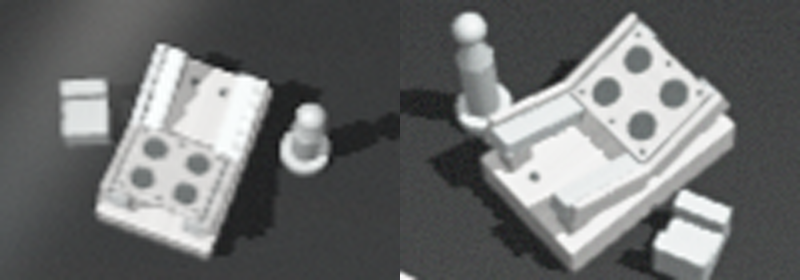

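The crop shows the plate with its four bores, clearly on the near (robot-side) face. The slot is open, the sphere stand is to the right (-y) and the V-block to the left. I'll refine by casting rays onto known heights.

```bash
cat >> h.py <<'E'
def cast(g,uv,z):
    f=200/np.tan(np.radians(g["vertical_fov"])/2); uv=np.atleast_2d(uv).astype(float); C=np.asarray(g["cam_to_world"])
    d=np.c_[(uv[:,0]-g["cx"])/f,-(uv[:,1]-g["cy"])/f,-np.ones(len(uv))]@C[:3,:3].T
    return (C[:3,3]+d*((z-C[2,3])/d[:,2])[:,None])[:,:2]*1000
def comps(M,u,v,w,h,amin=15):
    R=np.zeros(M.shape,np.uint8); R[v-h:v+h,u-w:u+w]=M[v-h:v+h,u-w:u+w]
    cs,_=cv2.findContours(R,cv2.RETR_EXTERNAL,cv2.CHAIN_APPROX_NONE); return [c for c in cs if cv2.contourArea(c)>=amin]
E
cat > m2.py <<'E'
from h import *
for n in ["top","scene"]:
    g=grab_frame(n); F=g["frame"].astype(int); gr=g["frame"].mean(2); P=pts(g); print(n)
    top=n=="top"; f=4
    def up(uv): return (np.array(uv)+.5)/f-.5   # work on a 4x enlarged image
    G=cv2.resize(g["frame"],None,fx=f,fy=f,interpolation=cv2.INTER_CUBIC); gr=G.mean(2); G=G.astype(int)
    def R(c,z,name):
        p=cast(g,up(c[:,0,:]),z); (m,s,a)=cv2.minAreaRect(p.astype(np.float32)); print(name,np.round(m,1),np.round(s,1),round(a,1))
    u,v=(303,184) if top else (318,220)
    b=[]
    for c in comps((gr<150).astype(np.uint8),u*f,v*f,(17 if top else 22)*f,(14 if top else 20)*f,60):
        m=cv2.moments(c); uv=up([m["m10"]/m["m00"],m["m01"]/m["m00"]]); A=cv2.contourArea(c)/f/f
        print("bore",np.round(uv,1),round(A,1),np.round(cast(g,uv,.060),1)); 
    M=((G[...,0]-G[...,2]>12)&(gr>85)).astype(np.uint8)
    u,v=(223,212) if top else (433,255)
    for c in comps(M,u*f,v*f,60*f,55*f,3000): R(c,.003,"mat")
    u,v=(400,241) if top else (251,130)
    for c in comps((gr>190).astype(np.uint8),u*f,v*f,14*f,14*f,100): R(c,.0315,"blade")
    u,v=(216,183) if top else (431,286)
    for c in comps((gr>190).astype(np.uint8),u*f,v*f,13*f,13*f,100): R(c,.016,"ring")
    u,v=(302,242) if top else (352,179)
    for c in comps((gr>150).astype(np.uint8),u*f,v*f,13*f,13*f,100): R(c,.009,"gblock")
    # pieces by depth
    for nm,(x,y),z0,z1 in [("vblock",(660,97),.025,.04),("sphere",(648,-75),.095,.12),("cradle",(625,20),.02,.08)]:
        Q=P.reshape(-1,3); k=(abs(Q[:,0]*1000-x)<(45 if nm!="cradle" else 110))&(abs(Q[:,1]*1000-y)<(40 if nm!="cradle" else 80))&(Q[:,2]>z0)&(Q[:,2]<z1)
        if k.sum()>4: (m,s,a)=cv2.minAreaRect((Q[k,:2]*1000).astype(np.float32)); print(nm,k.sum(),np.round(m,1),np.round(s,1),round(a,1))
E
python3 m2.py
```

```text
top
bore [288.5 196.3] 13.3 [[567.2  72.3]]
bore [305.9 188. ] 19.3 [[595.2  19.1]]
bore [317.5 192.3] 43.3 [[582.7 -17.5]]
bore [295.1 184.1] 19.8 [[607.   53.2]]
bore [309.  180.6] 18.4 [[619.5   9.9]]
bore [298.3 176.7] 19.2 [[631.3  43.8]]
bore [288.  174.7] 43.8 [[636.8  76.7]]
mat [526.7 282. ] [152.3 211.7] 70.6
blade [ 450.4 -285.4] [46.7 79.1] 83.2
ring [614.  310.4] [36.5 36.2] 1.6
gblock [431.5  28.4] [35.6 30.7] 1.6
vblock 83 [670.8 101.8] [45.7 32.6] 2.3
sphere 39 [646.5 -77.9] [19.  18.9] 89.0
cradle 1409 [646.5  41. ] [140.2 146.7] 71.1
scene
bore [317.1 230.4] 48.6 [[635.6  45.2]]
bore [326.6 220.7] 48.9 [[603.6  51.4]]
bore [306.5 220.1] 47.3 [[623.9  11.3]]
bore [315.9 210.5] 43.5 [[591.6  17. ]]
bore [331.7 206.6] 239.9 [[565.1  43.4]]
bore [300.6 204.7] 113.2 [[594.8 -21.3]]
mat [528.9 282.9] [152.3 212.6] 70.4
blade [ 446.5 -282. ] [36.4 71.9] 63.1
ring [613.4 311. ] [37.  37.5] 28.9
gblock [433.8  29.3] [37.9 33.2] 0.4
vblock 345 [656.3  90.9] [66.3 81.9] 88.9
sphere 82 [651.1 -73.7] [18.6 20.1] 22.7
cradle 3075 [648.9  43.1] [137.4 146.5] 71.0
```

```bash
cat > m3.py <<'E'
from h import *
def fr(p,o,yaw):
    c,s=np.cos(np.radians(yaw)),np.sin(np.radians(yaw)); d=p-np.array(o); return np.c_[d@[c,s],d@[-s,c]]
for n in ["top","scene"]:
    g=grab_frame(n); P=pts(g).reshape(-1,3)*1000; gr=g["frame"].mean(2).reshape(-1); v,u=np.mgrid[0:400,0:640]; uv=np.c_[u.ravel(),v.ravel()]
    print(n)
    # blade: bright pixels cast at z=31.5 in frame looking out of the holder mouth
    q=fr(cast(g,uv,.0315),(523,-297),163.5); k=(q[:,0]>64)&(q[:,0]<125)&(abs(q[:,1])<22)&(gr>150)
    b=q[k]; print("blade n",k.sum(),"tip",np.percentile(b[:,0],[95,100]).round(1),"lat",[(int(a),np.round([b[abs(b[:,0]-a)<5,1].min(),b[abs(b[:,0]-a)<5,1].max()],1)) for a in (75,85,95,105)])
    # holder top
    q=fr(P[:,:2],(523,-297),163.5); k=(abs(q[:,0])<80)&(abs(q[:,1])<45)&(P[:,2]>46)&(P[:,2]<62)
    print("holder",np.percentile(q[k],[2,98],axis=0).round(1).tolist(), cv2.minAreaRect(P[k,:2].astype(np.float32)))
    q=fr(P[:,:2],(640,22),-19.1)
    for z0,z1 in [(22,90),(40,90)]:
        k=(abs(q[:,0])<95)&(q[:,1]<62)&(q[:,1]>-58)&(P[:,2]>z0)&(P[:,2]<z1)
        m,s,a=cv2.minAreaRect(P[k,:2].astype(np.float32)); print("cradle",z0,np.round(m,1),np.round(s,1),round(a,1),np.percentile(q[k],[1,99],axis=0).round(1).tolist())
    for nm,x,y,z0,z1,r in [("vblock",660,100,25,40,35),("post",648,-75,30,120,35),("pot",0,0,0,0,0)][:2]:
        d=fr(P[:,:2],(x,y),0); k=(np.hypot(*d.T)<r)&(P[:,2]>z0)&(P[:,2]<z1); print(nm,np.percentile(q[k],[3,50,97],axis=0).round(0).tolist())
E
python3 m3.py
```

```text
top
blade n 148 tip [110.9 113.8] lat [(75, array([-10.1,  18.3])), (85, array([-9.6, 17.9])), (95, array([-9.9, 18.3])), (105, array([-9.1, 18.8]))]
holder [[-53.9, -21.6], [55.3, 24.9]] ((522.4841918945312, -298.88702392578125), (48.49168395996094, 115.43418884277344), 73.4790267944336)
cradle 22 [639.3  18.6] [ 94.4 148. ] 70.3 [[-71.9, -49.3], [70.8, 42.3]]
cradle 40 [640.6  19.8] [ 91.1 139.5] 71.2 [[-66.7, -46.8], [63.7, 42.6]]
vblock [[-20.0, 65.0], [-3.0, 85.0], [25.0, 104.0]]
post [[28.0, -102.0], [34.0, -92.0], [45.0, -81.0]]
scene
blade n 141 tip [109.1 111.9] lat [(75, array([-10.6,  17.7])), (85, array([-9.6, 17.8])), (95, array([-9.6, 17.9])), (105, array([-9.6, 18. ]))]
holder [[-57.1, -26.1], [53.9, 22.6]] ((523.577880859375, -295.0010070800781), (52.855255126953125, 117.1465072631836), 73.01541137695312)
cradle 22 [642.   23.5] [ 96.8 146.9] 70.5 [[-63.0, -44.1], [73.6, 48.9]]
cradle 40 [642.  22.] [ 93.3 137.2] 70.8 [[-61.1, -44.4], [68.5, 46.3]]
vblock [[-19.0, 47.0], [-4.0, 85.0], [25.0, 106.0]]
post [[32.0, -93.0], [44.0, -82.0], [52.0, -76.0]]
```

```bash
cat > p.py <<'E'
import sys; from h import *
# usage: p.py x y z(mm, TCP) yaw(deg) ... -> offset cm, turn deg from present pose
s=get_state(); p=s["eef_pos"]*1000; yaw=s["ee_rot"][2]
print("t",round(s["t"],2),"pos",p.round(1),"rpy",np.degrees(s["ee_rot"]).round(2),"q",s["q"].round(2),"w",round(s["width"]*1000,1),"F",s["force"].round(1),"M",s["moment"].round(2))
a=[float(v) for v in sys.argv[1:]]
for i in range(0,len(a),4):
    d=np.array(a[i:i+3])-p; c,n=np.cos(yaw),np.sin(yaw)
    t=(np.degrees(yaw)-a[i+3]+180)%360-180
    print(a[i:i+4],"offset",(np.array([c*d[0]+n*d[1],n*d[0]-c*d[1],-d[2]])/10).round(2),"turn",round(t,1))
E
```

{"op": "send_rows", "data": {"motion": [{"offset": [5,5.6,0],"turn": 0},{"offset": [8,9,0],"turn": 0},{"offset": [11.5,12.9,0],"turn": 0},{"offset": [15,16.8,0],"turn": 0},{"offset": [18.5,20.7,0],"turn": 0},{"offset": [22,24.6,0],"turn": 0},{"offset": [25.5,28.5,0],"turn": 0},{"offset": [29,32.5,0],"turn": 0}], "hand": 1, "squeeze": 60}}

```text
t: 1.1
eef_pos: [0.3454, 0.3044, 0.405]
ee_rot: [-3.141, -0.0, -0.228]
force: [2.4, 1.1, 0.1]
width: 0.0874
```

```bash
python3 p.py 440 100 405 -16.5 448 -279 300 -16.5
```

```text
t 1.1 pos [345.4 304.4 405. ] rpy [-1.7994e+02 -2.0000e-02 -1.3080e+01] q [ 1.15 -0.   -0.44  0.   -1.13  0.19] w 87.4 F [2.4 1.1 0.1] M [ 0.02 -0.19  0.05]
[440.0, 100.0, 405.0, -16.5] offset [13.84 17.77  0.  ] turn 3.4
[448.0, -279.0, 300.0, -16.5] offset [23.2 54.5 10.5] turn 3.4
```

{"op": "send_rows", "data": {"motion": [{"offset": [13.8,17.8,0],"turn": 3.4},{"offset": [13.8,17.8,0],"turn": 3.4},{"offset": [13.8,17.8,0],"turn": 3.4},{"offset": [13.8,17.8,0],"turn": 3.4},{"offset": [23.2,54.5,8],"turn": 3.4},{"offset": [23.2,54.5,8],"turn": 3.4},{"offset": [23.2,54.5,8],"turn": 3.4},{"offset": [23.2,54.5,8],"turn": 3.4}]}}

```text
t: 1.9
eef_pos: [0.4372, -0.0732, 0.3658]
ee_rot: [-3.141, -0.001, -0.288]
force: [1.1, -0.2, 0.3]
width: 0.0874
```

```bash
python3 p.py 448 -279 300 -16.5
```

```text
t 1.9 pos [437.2 -73.2 365.8] rpy [-1.7996e+02 -7.0000e-02 -1.6490e+01] q [ 0.28 -0.   -0.53  0.   -1.04  1.  ] w 87.4 F [ 1.1 -0.2  0.3] M [ 0.04 -0.27 -0.  ]
[448.0, -279.0, 300.0, -16.5] offset [ 6.88 19.42  6.58] turn 0.0
```

{"op": "send_rows", "data": {"motion": [{"offset": [6.9,19.4,6.6],"turn": 0},{"offset": [6.9,19.4,6.6],"turn": 0},{"offset": [6.9,19.4,6.6],"turn": 0},{"offset": [6.9,19.4,6.6],"turn": 0},{"offset": [6.9,19.4,6.6],"turn": 0},{"offset": [6.9,19.4,6.6],"turn": 0},{"offset": [6.9,19.4,6.6],"turn": 0},{"offset": [6.9,19.4,6.6],"turn": 0}]}}

```text
t: 2.7
eef_pos: [0.4488, -0.2762, 0.3001]
ee_rot: [-3.141, -0.001, -0.287]
force: [0.2, 0.6, -0.6]
width: 0.0877
```

```bash
python3 p.py 448 -279 199 -16.5
```

```text
t 2.7 pos [ 448.8 -276.2  300.1] rpy [-1.7999e+02 -4.0000e-02 -1.6460e+01] q [-0.18  0.21 -0.46 -0.   -0.9   1.46] w 87.7 F [ 0.2  0.6 -0.6] M [ 0.07  0.05 -0.03]
[448.0, -279.0, 199.0, -16.5] offset [1.000e-02 2.900e-01 1.011e+01] turn 0.0
```

{"op": "send_rows", "data": {"motion": [{"offset": [0,0,4],"turn": 0},{"offset": [0,0,8],"turn": 0},{"offset": [0,0,10.1],"turn": 0},{"offset": [0,0,10.1],"turn": 0},{"offset": [0,0,10.1],"turn": 0},{"offset": [0,0,10.1],"turn": 0}]}}

```text
t: 3.3
eef_pos: [0.4497, -0.2766, 0.2005]
ee_rot: [-3.142, -0.003, -0.287]
force: [-0.5, 0.4, 0.6]
width: 0.0872
```

```bash
python3 p.py 448 -279 199 -16.5; python3 - <<'E'
from h import *
g=grab_frame("scene"); cv2.imwrite("pics/s1.png",cv2.resize(g["frame"][70:220,170:370],None,fx=3,fy=3))
E
```

```text
t 3.3 pos [ 449.7 -276.6  200.5] rpy [-1.800e+02 -1.700e-01 -1.644e+01] q [-0.18  0.35 -0.56  0.   -0.66  1.46] w 87.2 F [-0.5  0.4  0.6] M [-0.02 -0.02 -0.  ]
[448.0, -279.0, 199.0, -16.5] offset [-0.09  0.28  0.15] turn 0.1
```

View pics/s1.png

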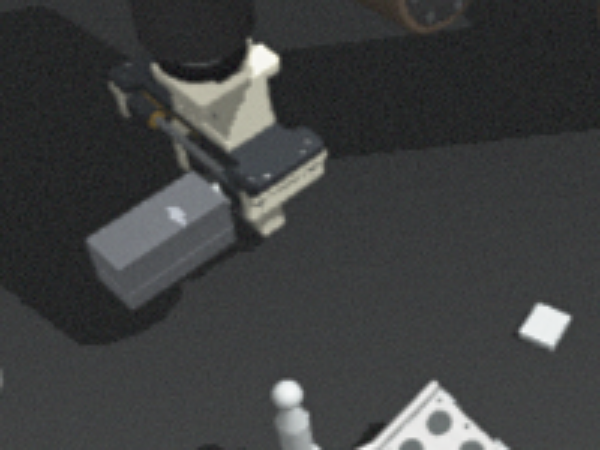

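The gripper straddles the blade just in front of the holder mouth at about (250,200). I'll correct it slightly and close.

{"op": "send_rows", "data": {"motion": [{"offset": [0,0.3,0.1],"turn": 0},{"offset": [0,0.3,0.1],"turn": 0}]}}

```text
t: 3.55
eef_pos: [0.4479, -0.28, 0.1984]
ee_rot: [-3.141, -0.002, -0.288]
force: [-0.2, 0.7, -0.3]
width: 0.0878
```

{"op": "send_rows", "data": {"motion": [{"offset": [0,0,0],"turn": 0},{"offset": [0,0,0],"turn": 0},{"offset": [0,0,0],"turn": 0},{"offset": [0,0,0],"turn": 0},{"offset": [0,0,0],"turn": 0},{"offset": [0,0,0],"turn": 0},{"offset": [0,0,0],"turn": 0},{"offset": [0,0,0],"turn": 0}], "hand": -1, "squeeze": 60}}

```text
t: 4.35
eef_pos: [0.4478, -0.2798, 0.1976]
ee_rot: [3.142, 0.0, -0.288]
force: [-0.5, 0.2, 0.9]
width: 0.0291
```

```bash
python3 p.py
```

```text
t 4.35 pos [ 447.8 -279.8  197.6] rpy [180.    0.  -16.5] q [-0.19  0.35 -0.56  0.   -0.66  1.47] w 29.1 F [-0.5  0.2  0.9] M [-0.05  0.02  0.02]
```

{"op": "send_rows", "data": {"motion": [{"offset": [0,0,0],"turn": 0},{"offset": [0,0,0],"turn": 0},{"offset": [0,0,0],"turn": 0},{"offset": [0,0,-0.1],"turn": 0},{"offset": [-0.5,0,-0.1],"turn": 0},{"offset": [-1.2,0,-0.1],"turn": 0},{"offset": [-2,0,-0.1],"turn": 0},{"offset": [-2,0,-0.1],"turn": 0}]}}

```text
t: 5.15
eef_pos: [0.4268, -0.2738, 0.1985]
ee_rot: [3.142, 0.002, -0.289]
force: [-0.8, 0.6, -1.8]
width: 0.0237
```

```bash
python3 p.py
```

```text
t 5.15 pos [ 426.8 -273.8  198.5] rpy [ 1.800e+02  1.100e-01 -1.654e+01] q [-0.18  0.32 -0.6  -0.   -0.65  1.46] w 23.7 F [-0.8  0.6 -1.8] M [ 0.05  0.18 -0.04]
```

{"op": "send_rows", "data": {"motion": [{"offset": [-1.5,0,0],"turn": 0},{"offset": [-3,0,0],"turn": 0},{"offset": [-4.5,0,0],"turn": 0},{"offset": [-6,0,0],"turn": 0},{"offset": [-7.5,0,0],"turn": 0},{"offset": [-8.5,0,0],"turn": 0},{"offset": [-9.3,0,0],"turn": 0},{"offset": [-9.6,0,0],"turn": 0}]}}

```text
t: 5.95
eef_pos: [0.3358, -0.2467, 0.1987]
ee_rot: [3.142, 0.0, -0.288]
force: [0.2, -0.9, -0.8]
width: 0.0237
```

```bash
python3 p.py; python3 - <<'E'
from h import *
g=grab_frame("scene"); h=grab_frame("top")
cv2.imwrite("pics/s2.png",np.hstack([cv2.resize(g["frame"][70:200,170:320],(450,390)),cv2.resize(h["frame"][190:310,360:460],(325,390))]))
E
```

```text
t 5.95 pos [ 335.8 -246.7  198.7] rpy [ 1.800e+02  2.000e-02 -1.652e+01] q [-0.16  0.2  -0.8  -0.   -0.57  1.44] w 23.7 F [ 0.2 -0.9 -0.8] M [0.03 0.06 0.03]
```

View pics/s2.png

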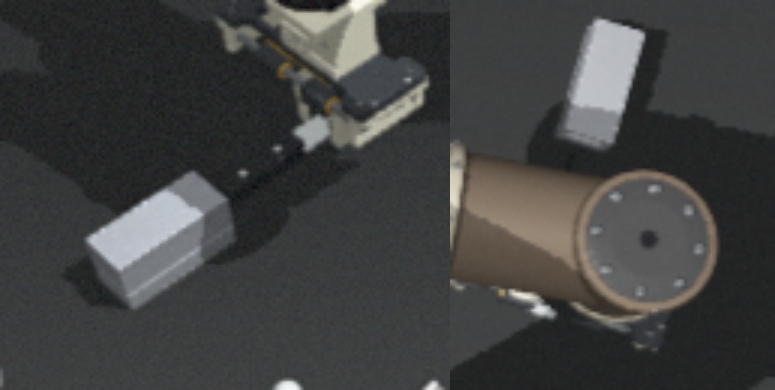

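The lifter follows the gripper. The handle spans about (235,190) to (300,145) in the scene crop, just clear of the mouth. I'll draw it a bit further, then lift gently.

{"op": "send_rows", "data": {"motion": [{"offset": [-0.4,0,0],"turn": 0},{"offset": [-0.8,0,0],"turn": 0},{"offset": [-0.8,0,-0.5],"turn": 0},{"offset": [-0.8,0,-1],"turn": 0}]}}

```text
t: 6.45
eef_pos: [0.329, -0.2445, 0.209]
ee_rot: [3.141, 0.0, -0.288]
force: [0.2, -0.7, -1.8]
width: 0.024
```

{"op": "send_rows", "data": {"motion": [{"offset": [0,0,-2],"turn": 0},{"offset": [0,0,-4],"turn": 0},{"offset": [0,0,-6],"turn": 0},{"offset": [0,0,-8],"turn": 0},{"offset": [0,0,-9],"turn": 0},{"offset": [0,0,-9],"turn": 0}]}}

```text
t: 7.05
eef_pos: [0.3294, -0.2446, 0.3]
ee_rot: [-3.141, -0.003, -0.288]
force: [0.6, -0.3, -1.8]
width: 0.0242
```

```bash
python3 - <<'E'
from h import *
g=grab_frame("scene"); cv2.imwrite("pics/s3.png",cv2.resize(g["frame"][50:180,170:370],None,fx=3,fy=3))
# dark handle points, in tool frame
s=get_state(); P=pts(g).reshape(-1,3); k=(g["frame"].reshape(-1,3).max(1)<45)
p=s["eef_pos"]; y=s["ee_rot"][2]; d=P-p; c,n=np.cos(y),np.sin(y); q=np.c_[d[:,:2]@[c,n],d[:,:2]@[n,-c],P[:,2]]*1000
k&=(abs(q[:,1])<20)&(q[:,0]>25)&(q[:,0]<150)&(q[:,2]>40)&(q[:,2]<180)
q=q[k]
for a in range(25,150,15):
    m=(q[:,0]>=a)&(q[:,0]<a+15)
    if m.sum()>2: print(a,m.sum(),np.percentile(q[m],[5,50,95],axis=0).round(0).tolist())
E
python3 p.py 380 -180 320 -16.5
```

```text
40 50 [[43.0, -14.0, 128.0], [49.0, -9.0, 141.0], [54.0, 6.0, 144.0]]
55 45 [[56.0, -14.0, 127.0], [62.0, -11.0, 138.0], [70.0, 7.0, 143.0]]
70 52 [[71.0, -14.0, 127.0], [78.0, -11.0, 140.0], [83.0, 6.0, 142.0]]
85 57 [[86.0, -15.0, 125.0], [92.0, -11.0, 139.0], [98.0, 6.0, 142.0]]
100 54 [[101.0, -15.0, 124.0], [109.0, -12.0, 139.0], [114.0, 5.0, 142.0]]
115 65 [[116.0, -15.0, 123.0], [123.0, -9.0, 136.0], [126.0, 4.0, 141.0]]
t 7.1 pos [ 329.  -244.5  298.9] rpy [-1.7998e+02 -9.0000e-02 -1.6520e+01] q [-0.15  0.02 -0.69 -0.   -0.86  1.44] w 23.7 F [ 0.2 -0.2 -2.1] M [ 0.07  0.17 -0.02]
[380.0, -180.0, 320.0, -16.5] offset [ 3.06 -7.63 -2.11] turn -0.0
```

View pics/s3.png

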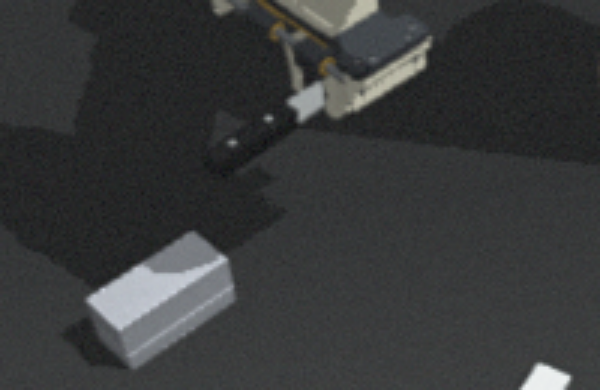

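Lifter held level with the blade between the pads: the handle runs from (215,160) to (300,115), behind the gripper by 37 to 127 mm. Next I carry it to the mat, turning 183° on the way.

```bash
python3 p.py 430 -80 345 0
```

```text
t 7.1 pos [ 329.  -244.5  298.9] rpy [-1.7998e+02 -9.0000e-02 -1.6520e+01] q [-0.15  0.02 -0.69 -0.   -0.86  1.44] w 23.7 F [ 0.2 -0.2 -2.1] M [ 0.07  0.17 -0.02]
[430.0, -80.0, 345.0, 0.0] offset [  5.01 -18.64  -4.61] turn -16.5
```

{"op": "send_rows", "data": {"motion": [{"offset": [0.6,-2,-2],"turn": 6},{"offset": [1.3,-5,-4.6],"turn": 14},{"offset": [2,-8,-4.6],"turn": 22},{"offset": [2.8,-11,-4.6],"turn": 30},{"offset": [3.6,-14,-4.6],"turn": 38},{"offset": [4.3,-16,-4.6],"turn": 46},{"offset": [5,-18.6,-4.6],"turn": 54},{"offset": [5,-18.6,-4.6],"turn": 60}]}}

```text
t: 7.9
eef_pos: [0.4311, -0.0785, 0.3433]
ee_rot: [3.14, 0.0, -1.339]
force: [0.1, -0.6, -2.5]
width: 0.0236
```

```bash
python3 p.py 470 100 345 0
```

```text
t 7.9 pos [431.1 -78.5 343.3] rpy [ 1.7992e+02  1.0000e-02 -7.6710e+01] q [ 0.27  0.01 -0.57 -0.   -0.98 -0.04] w 23.6 F [ 0.1 -0.6 -2.5] M [ 0.14  0.01 -0.02]
[470.0, 100.0, 345.0, 0.0] offset [-16.48  -7.89  -0.17] turn -76.7
```

{"op": "send_rows", "data": {"motion": [{"offset": [-2,-1,0],"turn": 8},{"offset": [-4.5,-2.1,0],"turn": 16},{"offset": [-7,-3.3,0],"turn": 24},{"offset": [-9.5,-4.5,0],"turn": 32},{"offset": [-12,-5.7,0],"turn": 40},{"offset": [-14.5,-6.9,0],"turn": 48},{"offset": [-16.5,-7.9,0],"turn": 56},{"offset": [-16.5,-7.9,0],"turn": 62}]}}

```text
t: 8.7
eef_pos: [0.4686, 0.1007, 0.3431]
ee_rot: [3.141, -0.002, -2.421]
force: [-0.3, 0.3, -1.9]
width: 0.0237
```

```bash
python3 p.py 561 239 345 160.5
```

```text
t 8.7 pos [468.6 100.7 343.1] rpy [ 1.7998e+02 -9.0000e-02 -1.3872e+02] q [ 0.62  0.09 -0.5  -0.   -0.99 -1.47] w 23.7 F [-0.3  0.3 -1.9] M [ 0.04 -0.07 -0.  ]
[561.0, 239.0, 345.0, 160.5] offset [-16.07   4.3   -0.19] turn 60.8
```

{"op": "send_rows", "data": {"motion": [{"offset": [-2,0.5,0],"turn": 8},{"offset": [-4.5,1.2,0],"turn": 16},{"offset": [-7,1.9,0],"turn": 24},{"offset": [-9.5,2.5,0],"turn": 32},{"offset": [-12,3.2,0],"turn": 40},{"offset": [-14.5,3.9,0],"turn": 48},{"offset": [-16.1,4.3,0],"turn": 56},{"offset": [-16.1,4.3,0],"turn": 60.8}]}}

```text
t: 9.5
eef_pos: [0.5611, 0.2391, 0.342]
ee_rot: [-3.139, -0.001, 2.8]
force: [-1.2, -1.0, -2.2]
width: 0.0242
```

{"op": "send_rows", "data": {"motion": [{"offset": [0,0,3],"turn": 0},{"offset": [0,0,6],"turn": 0},{"offset": [0,0,9],"turn": 0},{"offset": [0,0,11],"turn": 0},{"offset": [0,0,12],"turn": 0},{"offset": [0,0,12],"turn": 0},{"offset": [0,0,12],"turn": 0}]}}

```text
t: 10.2
eef_pos: [0.5605, 0.2375, 0.2248]
ee_rot: [-3.141, 0.0, 2.805]
force: [1.1, 0.5, -1.4]
width: 0.024
```

```bash
python3 p.py 561 239 184 160.5
```

```text
t 10.2 pos [560.5 237.5 224.8] rpy [-1.7999e+02  1.0000e-02  1.6070e+02] q [ 0.72  0.42 -0.35  0.   -0.8  -2.63] w 24.0 F [ 1.1  0.5 -1.4] M [-0.01 -0.33  0.  ]
[561.0, 239.0, 184.0, 160.5] offset [0.   0.16 4.08] turn 0.2
```

Lower in small steps watching force, then let go.

{"op": "send_rows", "data": {"motion": [{"offset": [0,0,1.5],"turn": 0},{"offset": [0,0,3],"turn": 0},{"offset": [0,0,3.6],"turn": 0},{"offset": [0,0,3.6],"turn": 0},{"offset": [0,0,3.9],"turn": 0},{"offset": [0,0,4.0],"turn": 0},{"offset": [0,0,4.0],"turn": 0}]}}

```text
t: 10.9
eef_pos: [0.5603, 0.2374, 0.1851]
ee_rot: [3.141, 0.0, 2.805]
force: [-0.4, -0.9, -1.3]
width: 0.0239
```

```bash
python3 p.py 561 239 183 160.5; sleep 0; python3 - <<'E'
from h import *
g=grab_frame("scene"); s=get_state(); P=pts(g).reshape(-1,3); k=(g["frame"].reshape(-1,3).max(1)<50)
p=s["eef_pos"]; y=s["ee_rot"][2]; d=P-p; c,n=np.cos(y),np.sin(y); q=np.c_[d[:,:2]@[c,n],d[:,:2]@[n,-c],P[:,2]]*1000
k&=(abs(q[:,1])<25)&(q[:,0]>25)&(q[:,0]<150)&(q[:,2]<60); q=q[k]
for a in range(25,150,15):
    m=(q[:,0]>=a)&(q[:,0]<a+15)
    if m.sum()>2: print(a,m.sum(),np.percentile(q[m],[5,50,95],axis=0).round(0).tolist())
E
```

```text
t 10.9 pos [560.3 237.4 185.1] rpy [1.7996e+02 2.0000e-02 1.6070e+02] q [ 0.72  0.47 -0.38  0.   -0.72 -2.63] w 23.9 F [-0.4 -0.9 -1.3] M [ 0.03 -0.24 -0.01]
[561.0, 239.0, 183.0, 160.5] offset [-0.02  0.17  0.21] turn 0.2
85 10 [[86.0, -1.0, 21.0], [90.0, 8.0, 24.0], [95.0, 10.0, 27.0]]
100 9 [[101.0, 3.0, 19.0], [107.0, 9.0, 21.0], [113.0, 10.0, 25.0]]
```

{"op": "send_rows", "data": {"motion": [{"offset": [0,0,0.1],"turn": 0},{"offset": [0,0,0.2],"turn": 0},{"offset": [0,0,0.2],"turn": 0}]}}

```text
t: 11.25
eef_pos: [0.5602, 0.2373, 0.1826]
ee_rot: [3.142, 0.0, 2.805]
force: [0.4, -0.0, -2.1]
width: 0.0235
```

{"op": "send_rows", "data": {"motion": [{"offset": [0,0,0],"turn": 0},{"offset": [0,0,0],"turn": 0},{"offset": [0,0,0],"turn": 0},{"offset": [0,0,0],"turn": 0},{"offset": [0,0,0],"turn": 0},{"offset": [0,0,0],"turn": 0},{"offset": [0,0,0],"turn": 0}], "hand": 0.3}}

```text
t: 11.95
eef_pos: [0.5602, 0.2373, 0.1827]
ee_rot: [3.142, 0.0, 2.805]
force: [-0.8, 0.4, 0.6]
width: 0.0569
```

{"op": "send_rows", "data": {"motion": [{"offset": [0,0,-1],"turn": 0},{"offset": [0,0,-3],"turn": 0},{"offset": [0,0,-7],"turn": 0},{"offset": [4,0,-11],"turn": 0},{"offset": [8,0,-15],"turn": 0},{"offset": [12,0,-18],"turn": 0},{"offset": [14,0,-18],"turn": 0},{"offset": [14,0,-18],"turn": 0}]}}

```text
t: 12.75
eef_pos: [0.4257, 0.2843, 0.366]
ee_rot: [3.136, 0.001, 2.807]
force: [0.6, 0.3, -0.7]
width: 0.057
```

```bash
python3 p.py; cat > lift.py <<'E'
from h import *
def fr(p,o,yaw):
    c,s=np.cos(np.radians(yaw)),np.sin(np.radians(yaw)); d=p-np.array(o); return np.c_[d@[c,s],d@[-s,c]]
v,u=np.mgrid[0:400,0:640]; uv=np.c_[u.ravel(),v.ravel()]
for n in ["top","scene"]:
    g=grab_frame(n); F=g["frame"].reshape(-1,3).astype(int)
    for nm,z,lo,hi in [("handle",.023,0,55),("blade",.0145,185,256)]:
        q=fr(cast(g,uv,z),(528,282.5),-19.5); k=(abs(q[:,0])<100)&(q[:,1]>-72)&(q[:,1]<20)&(F.max(1)>=lo)&(F.max(1)<hi)
        M=k.reshape(400,640).astype(np.uint8); N,l,st,_=cv2.connectedComponentsWithStats(M)
        if N<2: print(n,nm,"none"); continue
        b=q[(l==1+np.argmax(st[1:,4])).ravel()]; r=cv2.minAreaRect(b.astype(np.float32))
        print(n,nm,len(b),np.round(r[0],1),np.round(r[1],1),round(r[2],1),"x",b[:,0].min().round(1),b[:,0].max().round(1),"y",b[:,1].min().round(1),b[:,1].max().round(1))
    cv2.imwrite(f"pics/l_{n}.png",g["frame"])
E
python3 lift.py; python3 -c "
import cv2,numpy as np
a=cv2.imread('pics/l_top.png')[150:270,170:290];b=cv2.imread('pics/l_scene.png')[170:320,360:520]
cv2.imwrite('pics/l.png',np.hstack([cv2.resize(a,(380,380)),cv2.resize(b,(405,380))]))"
```

```text
t 12.75 pos [425.7 284.3 366. ] rpy [1.7970e+02 7.0000e-02 1.6084e+02] q [ 0.97  0.12 -0.4  -0.   -1.05 -2.88] w 57.0 F [ 0.6  0.3 -0.7] M [ 0.03 -0.24 -0.02]
top handle 30 [-75.6  16.6] [47.5  7.1] 1.7 x -99.5 -51.9 y 12.8 19.9
top blade 180 [ 44.3 -32.2] [67.6 27.2] 1.3 x 10.2 77.9 y -46.3 -18.2
scene handle 205 [-31.5 -31.3] [87.3 21.6] 1.1 x -75.1 12.1 y -42.5 -19.9
scene blade 341 [ 44.  -31.6] [71.2 27.4] 1.2 x 8.2 79.7 y -45.5 -17.5
```

View pics/l.png

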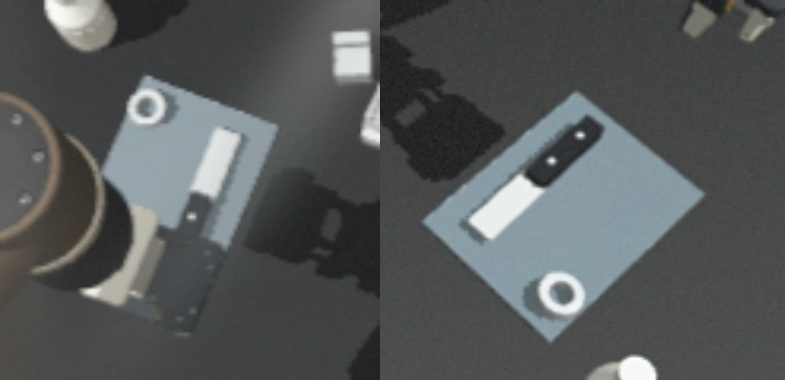

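The lifter lies on the mat, released, with the blade toward the far side and clear of the ring (ring at (147,106), lifter from about (190,235) to (230,140) in the left crop). Now I take the handle 20 mm ahead of its middle.

```bash
python3 p.py 503 257 230 161.7 503 257 183 161.7
```

```text
t 12.85 pos [427.5 283.8 363.9] rpy [1.7988e+02 4.0000e-02 1.6079e+02] q [ 0.97  0.12 -0.4   0.   -1.04 -2.88] w 56.9 F [ 0.3 -0.2 -0.9] M [-0.   -0.25 -0.01]
[503.0, 257.0, 230.0, 161.7] offset [-8.01 -0.05 13.39] turn -0.9
[503.0, 257.0, 183.0, 161.7] offset [-8.01 -0.05 18.09] turn -0.9
```

{"op": "send_rows", "data": {"motion": [{"offset": [-3,0,3],"turn": -0.9},{"offset": [-6,0,7],"turn": -0.9},{"offset": [-8,0,11],"turn": -0.9},{"offset": [-8,0,13],"turn": -0.9},{"offset": [-8,0,13.4],"turn": -0.9},{"offset": [-8,0,13.4],"turn": -0.9},{"offset": [-8,0,13.4],"turn": -0.9}]}}

```text
t: 13.55
eef_pos: [0.504, 0.2575, 0.2297]
ee_rot: [3.14, 0.001, 2.821]
force: [0.3, 0.2, 0.8]
width: 0.0572
```

```bash
python3 p.py 503 257 183 161.7
```

```text
t 13.55 pos [504.  257.5 229.7] rpy [1.7994e+02 5.0000e-02 1.6160e+02] q [ 0.82  0.36 -0.45  0.   -0.77 -2.71] w 57.2 F [0.3 0.2 0.8] M [ 0.04 -0.19 -0.02]
[503.0, 257.0, 183.0, 161.7] offset [ 0.08 -0.08  4.67] turn -0.1
```

{"op": "send_rows", "data": {"motion": [{"offset": [0,0,1.5],"turn": 0},{"offset": [0,0,3],"turn": 0},{"offset": [0,0,4.2],"turn": 0},{"offset": [0,0,4.6],"turn": 0},{"offset": [0,0,4.6],"turn": 0},{"offset": [0,0,4.6],"turn": 0}]}}

```text
t: 14.15
eef_pos: [0.5037, 0.2575, 0.1834]
ee_rot: [3.141, 0.001, 2.821]
force: [-0.5, -0.2, -0.1]
width: 0.057
```

{"op": "send_rows", "data": {"motion": [{"offset": [0,0,0],"turn": 0},{"offset": [0,0,0],"turn": 0},{"offset": [0,0,0],"turn": 0},{"offset": [0,0,0],"turn": 0},{"offset": [0,0,0],"turn": 0},{"offset": [0,0,0],"turn": 0},{"offset": [0,0,0],"turn": 0},{"offset": [0,0,0],"turn": 0}], "hand": -1, "squeeze": 60}}

```text
t: 14.95
eef_pos: [0.5035, 0.2571, 0.1827]
ee_rot: [-3.142, -0.0, 2.82]
force: [-0.9, -1.0, 1.2]
width: 0.0215
```

{"op": "send_rows", "data": {"motion": [{"offset": [0,0,-0.5],"turn": 0},{"offset": [0,0,-2],"turn": 0},{"offset": [0,0,-4],"turn": 0},{"offset": [0,0,-6],"turn": 0},{"offset": [0,0,-8],"turn": 0},{"offset": [0,0,-8],"turn": 0}]}}

```text
t: 15.55
eef_pos: [0.5042, 0.2578, 0.2655]
ee_rot: [3.137, 0.002, 2.821]
force: [0.4, 0.5, -2.0]
width: 0.0217
```

```bash
python3 p.py 527 57 263 160.8; cat > tl.py <<'E'
from h import *
# lifter in the tool frame: X forward (-tool x), Y left (tool y), z world minus TCP z
s=get_state(); p=s["eef_pos"]*1000; y=s["ee_rot"][2]; c,n=np.cos(y),np.sin(y)
for nm in ["top","scene"]:
    g=grab_frame(nm); P=pts(g).reshape(-1,3)*1000; F=g["frame"].reshape(-1,3).max(1); d=P-p
    q=np.c_[-(d[:,:2]@[c,n]),d[:,:2]@[n,-c],d[:,2]]
    k=(q[:,0]>28)&(q[:,0]<110)&(abs(q[:,1])<20)&(abs(q[:,2]+168)<14)&(F>110); b=q[k]
    if len(b)<20: print(nm,len(b)); continue
    e=np.polyfit(b[:,0],b[:,2],1); m=np.median(b[:,1]); l=np.polyfit(b[:,0],b[:,1],1)
    print(nm,len(b),"tip",np.percentile(b[:,0],98).round(1),"z at tip",np.polyval(e,95).round(1),"pitch deg",np.degrees(e[0]).round(2),"lat near/tip",np.polyval(l,[40,90]).round(1), "range",np.percentile(b[:,1],[3,97]).round(1))
E
python3 tl.py
```

```text
t 15.55 pos [504.2 257.8 265.5] rpy [1.7976e+02 1.4000e-01 1.6162e+02] q [ 0.82  0.31 -0.41  0.   -0.84 -2.71] w 21.7 F [ 0.4  0.5 -2. ] M [ 0.04 -0.25 -0.01]
[527.0, 57.0, 263.0, 160.8] offset [ -8.49 -18.34   0.25] turn 0.8
top 85 tip 92.8 z at tip -169.3 pitch deg -0.58 lat near/tip [-3.4 -1.4] range [-14.4  11. ]
scene 356 tip 93.1 z at tip -169.2 pitch deg -0.0 lat near/tip [0.6 0.5] range [-12.2  13. ]
```

Handle gripped with the tip 94 mm ahead of the TCP, level, blade top 169 mm below the TCP. Next is the entry pose in front of the cradle slot.

```bash
python3 p.py 457.3 85.4 265 160.9 457.3 85.4 214.5 160.9
```

```text
t 15.65 pos [503.3 257.1 262.7] rpy [179.95  -0.   161.57] q [ 0.82  0.31 -0.41 -0.   -0.84 -2.71] w 21.6 F [-0.7  0.  -2.1] M [ 0.03 -0.13 -0.  ]
[457.3, 85.4, 265.0, 160.9] offset [ -1.06 -17.74  -0.23] turn 0.7
[457.3, 85.4, 214.5, 160.9] offset [ -1.06 -17.74   4.82] turn 0.7
```

{"op": "send_rows", "data": {"motion": [{"offset": [-0.2,-3,-0.2],"turn": 0.7},{"offset": [-0.4,-6,-0.2],"turn": 0.7},{"offset": [-0.6,-9.5,-0.2],"turn": 0.7},{"offset": [-0.8,-13,-0.2],"turn": 0.7},{"offset": [-1,-16,-0.2],"turn": 0.7},{"offset": [-1.1,-17.7,-0.2],"turn": 0.7},{"offset": [-1.1,-17.7,-0.2],"turn": 0.7},{"offset": [-1.1,-17.7,-0.2],"turn": 0.7}]}}

```text
t: 16.45
eef_pos: [0.4583, 0.0858, 0.2644]
ee_rot: [-3.142, -0.0, 2.807]
force: [0.1, 0.2, -2.0]
width: 0.0214
```

{"op": "send_rows", "data": {"motion": [{"offset": [0,0,1.5],"turn": 0},{"offset": [0,0,3],"turn": 0},{"offset": [0,0,4.5],"turn": 0},{"offset": [0,0,5],"turn": 0},{"offset": [0,0,5],"turn": 0},{"offset": [0,0,5],"turn": 0}]}}

```text
t: 17.05
eef_pos: [0.4585, 0.0863, 0.2149]
ee_rot: [3.142, 0.0, 2.809]
force: [-0.4, 0.2, -1.0]
width: 0.0213
```

```bash
python3 p.py 457.3 85.4 214.5 160.9; python3 tl.py; python3 - <<'E'
from h import *
g=grab_frame("scene"); h=grab_frame("top")
cv2.imwrite("pics/e.png",np.hstack([cv2.resize(g["frame"][150:280,240:400],(480,390)),cv2.resize(h["frame"][140:260,250:350],(315,390))]))
E
```

```text
t 17.05 pos [458.5  86.3 214.9] rpy [1.8000e+02 1.0000e-02 1.6093e+02] q [ 0.61  0.24 -0.68  0.   -0.65 -2.51] w 21.3 F [-0.4  0.2 -1. ] M [ 0.02 -0.2   0.02]
[457.3, 85.4, 214.5, 160.9] offset [ 0.08 -0.13  0.04] turn 0.0
top 7
scene 273 tip 93.0 z at tip -167.4 pitch deg -0.1 lat near/tip [0.9 1.1] range [-12.2  13.6]
```

View pics/e.png

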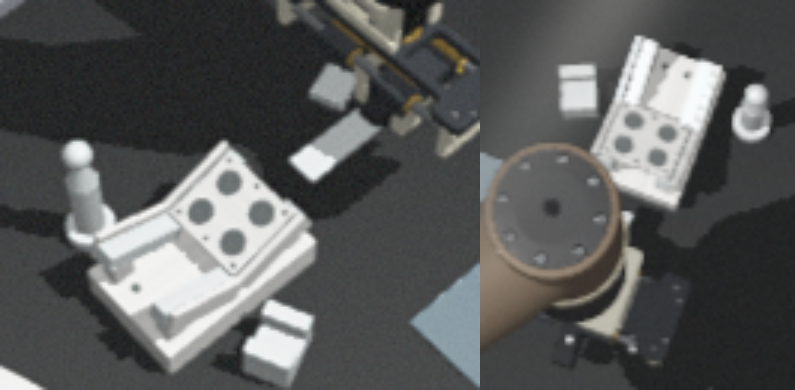

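The blade points at the slot under the plate: the tip is at (305,165) and the plate centre at (230,213) on its axis. Slide it in slowly.

{"op": "send_rows", "data": {"motion": [{"offset": [-0.8,-0.1,0],"turn": 0},{"offset": [-1.6,-0.1,0],"turn": 0},{"offset": [-2.4,-0.1,0],"turn": 0},{"offset": [-3.2,-0.1,0],"turn": 0},{"offset": [-4.0,-0.1,0],"turn": 0},{"offset": [-4.8,-0.1,0],"turn": 0},{"offset": [-5.6,-0.1,0],"turn": 0},{"offset": [-5.6,-0.1,0],"turn": 0}]}}

```text
t: 18.05
eef_pos: [0.5117, 0.0663, 0.2145]
ee_rot: [3.142, 0.0, 2.808]
force: [0.3, 0.1, -2.5]
width: 0.0216
```

```bash
cat >> p.py <<'E'
d=p[:2]-[640.5,21.5]; c,n=np.cos(np.radians(-19.1)),np.sin(np.radians(-19.1)); x=d@[c,n]+94; z=p[2]-169-45
print("tip in cradle x,y",x.round(1),(d@[-n,c]).round(1),"z over valley",z.round(1),"r",np.hypot(x,z).round(1),"theta",np.degrees(np.arctan2(z,-x)).round(1))
E
python3 p.py
```

```text
t 18.05 pos [511.7  66.3 214.5] rpy [1.7999e+02 2.0000e-02 1.6086e+02] q [ 0.51  0.31 -0.57  0.   -0.69 -2.41] w 21.6 F [ 0.3  0.1 -2.5] M [ 0.03 -0.08 -0.01]
tip in cradle x,y -42.4 0.2 z over valley 0.5 r 42.4 theta 0.7
```

{"op": "send_rows", "data": {"motion": [{"offset": [0,0,-0.5],"turn": 0},{"offset": [0,0,-1.0],"turn": 0},{"offset": [0,0,-1.4],"turn": 0},{"offset": [-0.1,0,-1.8],"turn": 0},{"offset": [-0.3,0,-2.2],"turn": 0},{"offset": [-0.5,0,-2.5],"turn": 0},{"offset": [-0.8,0,-2.8],"turn": 0},{"offset": [-0.8,0,-2.8],"turn": 0}]}}

```text
t: 18.85
eef_pos: [0.5187, 0.0638, 0.2431]
ee_rot: [3.141, 0.001, 2.808]
force: [-1.5, 0.5, -1.7]
width: 0.0215
```

```bash
python3 p.py; cat > pl.py <<'E'
from h import *
# plate angle: side profile, in the cradle frame, of points in the middle strip (scene camera)
import sys
for n in ["scene","top"]:
    g=grab_frame(n); P=pts(g).reshape(-1,3)*1000; d=P[:,:2]-[640.5,21.5]; c,s=np.cos(np.radians(-19.1)),np.sin(np.radians(-19.1))
    q=np.c_[d@[c,s],d@[-s,c],P[:,2]]; k=(abs(q[:,1])<33)&(abs(q[:,0])<75)&(q[:,2]>20)&(q[:,2]<150); q=q[k]
    print(n,[(a,int((abs(q[:,0]-a)<4).sum()),np.percentile(q[abs(q[:,0]-a)<4,2],[20,80]).round().tolist()) for a in range(-60,70,10) if (abs(q[:,0]-a)<4).sum()>3])
E
python3 pl.py
```

```text
t 18.85 pos [518.7  63.8 243.1] rpy [1.7997e+02 3.0000e-02 1.6088e+02] q [ 0.5   0.28 -0.53  0.   -0.76 -2.4 ] w 21.5 F [-1.5  0.5 -1.7] M [0.1  0.06 0.  ]
tip in cradle x,y -34.9 0.2 z over valley 29.1 r 45.5 theta 39.8
scene [(-60, 59, [67.0, 76.0]), (-50, 26, [64.0, 89.0]), (-40, 128, [85.0, 90.0]), (-30, 123, [76.0, 82.0]), (-20, 132, [68.0, 73.0]), (-10, 126, [60.0, 65.0]), (0, 170, [32.0, 56.0]), (10, 91, [30.0, 49.0]), (20, 88, [30.0, 52.0]), (30, 88, [30.0, 56.0]), (40, 90, [30.0, 60.0]), (50, 84, [30.0, 63.0]), (60, 110, [30.0, 67.0])]
top [(-50, 13, [58.0, 87.0]), (-40, 10, [31.0, 87.0]), (-30, 12, [73.0, 80.0]), (-20, 15, [67.0, 71.0]), (-10, 14, [57.0, 61.0]), (0, 20, [48.0, 55.0]), (10, 24, [28.0, 48.0]), (20, 33, [26.0, 33.0]), (30, 42, [26.0, 53.0]), (40, 49, [27.0, 54.0]), (50, 56, [27.0, 58.0]), (60, 50, [27.0, 64.0])]
```

The plate is following, and its profile slope is about 40°. I'll continue the arc.

{"op": "send_rows", "data": {"motion": [{"offset": [-0.3,0,-0.3],"turn": 0},{"offset": [-0.6,0,-0.6],"turn": 0},{"offset": [-0.9,0,-0.8],"turn": 0},{"offset": [-1.2,0,-1.0],"turn": 0},{"offset": [-1.6,0,-1.2],"turn": 0},{"offset": [-1.9,0,-1.4],"turn": 0},{"offset": [-1.9,0,-1.4],"turn": 0}]}}

```text
t: 19.65
eef_pos: [0.5367, 0.0576, 0.2569]
ee_rot: [3.141, 0.001, 2.808]
force: [-0.3, 0.7, -1.7]
width: 0.0217
```

```bash
python3 p.py; python3 pl.py
```

```text
t 19.65 pos [536.7  57.6 256.9] rpy [1.7998e+02 3.0000e-02 1.6088e+02] q [ 0.47  0.28 -0.48  0.   -0.81 -2.37] w 21.7 F [-0.3  0.7 -1.7] M [ 0.11 -0.05  0.01]
tip in cradle x,y -15.9 0.1 z over valley 42.9 r 45.8 theta 69.7
scene [(-60, 93, [31.0, 89.0]), (-50, 77, [61.0, 89.0]), (-40, 62, [61.0, 90.0]), (-30, 40, [56.0, 90.0]), (-20, 81, [105.0, 107.0]), (-10, 192, [83.0, 96.0]), (0, 217, [54.0, 69.0]), (10, 91, [30.0, 49.0]), (20, 91, [30.0, 52.0]), (30, 87, [30.0, 56.0]), (40, 89, [30.0, 59.0]), (50, 92, [31.0, 63.0]), (60, 111, [31.0, 66.0])]
top [(-20, 18, [40.0, 103.0]), (-10, 10, [31.0, 86.0]), (0, 5, [58.0, 70.0]), (10, 15, [31.0, 48.0]), (20, 22, [27.0, 51.0]), (30, 27, [25.0, 50.0]), (40, 27, [25.0, 48.0]), (50, 31, [26.0, 60.0]), (60, 43, [26.0, 62.0])]
```

{"op": "send_rows", "data": {"motion": [{"offset": [-0.3,0,-0.1],"turn": 0},{"offset": [-0.6,0,-0.2],"turn": 0},{"offset": [-0.9,0,-0.2],"turn": 0},{"offset": [-1.2,0,-0.3],"turn": 0},{"offset": [-1.4,0,-0.3],"turn": 0},{"offset": [-1.6,0,-0.3],"turn": 0},{"offset": [-1.8,0,-0.3],"turn": 0},{"offset": [-2.0,0,-0.3],"turn": 0}]}}

```text
t: 20.55
eef_pos: [0.5552, 0.051, 0.2596]
ee_rot: [-3.142, -0.0, 2.808]
force: [-0.4, -0.3, -1.8]
width: 0.0212
```

{"op": "send_rows", "data": {"motion": [{"offset": [-0.2,0,0],"turn": 0},{"offset": [-0.4,0,0.1],"turn": 0},{"offset": [-0.6,0,0.1],"turn": 0},{"offset": [-0.8,0,0.2],"turn": 0},{"offset": [-0.8,0,0.2],"turn": 0},{"offset": [-0.8,0,0.2],"turn": 0}]}}

```text
t: 21.15
eef_pos: [0.5626, 0.0484, 0.2575]
ee_rot: [-3.141, -0.0, 2.808]
force: [0.3, 0.4, -2.1]
width: 0.0212
```

```bash
python3 p.py; python3 pl.py
```

```text
t 21.15 pos [562.6  48.4 257.5] rpy [-1.7999e+02 -1.0000e-02  1.6088e+02] q [ 0.43  0.32 -0.42 -0.   -0.83 -2.34] w 21.2 F [ 0.3  0.4 -2.1] M [ 0.04 -0.18 -0.  ]
tip in cradle x,y 11.6 -0.1 z over valley 43.5 r 45.0 theta 104.9
scene [(-60, 106, [31.0, 95.0]), (-50, 95, [31.0, 90.0]), (-40, 93, [30.0, 90.0]), (-30, 95, [31.0, 90.0]), (-20, 97, [31.0, 89.0]), (-10, 99, [31.0, 90.0]), (0, 72, [51.0, 91.0]), (10, 112, [55.0, 89.0]), (20, 82, [58.0, 61.0]), (30, 84, [62.0, 64.0]), (40, 88, [66.0, 68.0]), (50, 99, [68.0, 71.0]), (60, 178, [31.0, 74.0])]
top [(10, 13, [49.0, 57.0]), (20, 12, [54.0, 60.0]), (30, 12, [55.0, 63.0]), (40, 19, [61.0, 66.0]), (50, 23, [64.0, 73.0]), (60, 20, [67.0, 74.0])]
```

The plate fell onto the far face: the profile matches face + 6 mm. Next I withdraw up and back, then return to the mat.

{"op": "send_rows", "data": {"motion": [{"offset": [1,0,-0.5],"turn": 0},{"offset": [3,0,-1],"turn": 0},{"offset": [6,0,-1],"turn": 0},{"offset": [9,0,-1],"turn": 0},{"offset": [11,0,-1],"turn": 0},{"offset": [11,0,-1],"turn": 0},{"offset": [11,0,-1],"turn": 0}]}}

```text
t: 21.95
eef_pos: [0.4583, 0.0848, 0.2684]
ee_rot: [3.14, 0.001, 2.809]
force: [0.4, -1.0, -1.9]
width: 0.0216
```

```bash
python3 p.py 503 257 265 161.6
```

```text
t 21.95 pos [458.3  84.8 268.4] rpy [1.7993e+02 6.0000e-02 1.6097e+02] q [ 0.61  0.16 -0.62  0.   -0.79 -2.51] w 21.6 F [ 0.4 -1.  -1.9] M [-0.   -0.23  0.06]
[503.0, 257.0, 265.0, 161.6] offset [ 1.39 17.73  0.34] turn -0.6
tip in cradle x,y -98.9 0.2 z over valley 54.4 r 112.8 theta 28.8
```

{"op": "send_rows", "data": {"motion": [{"offset": [0.2,3,0.3],"turn": -0.6},{"offset": [0.5,6,0.3],"turn": -0.6},{"offset": [0.8,9.5,0.3],"turn": -0.6},{"offset": [1.1,13,0.3],"turn": -0.6},{"offset": [1.3,16,0.3],"turn": -0.6},{"offset": [1.4,17.7,0.3],"turn": -0.6},{"offset": [1.4,17.7,0.3],"turn": -0.6},{"offset": [1.4,17.7,0.3],"turn": -0.6}]}}

```text
t: 22.75
eef_pos: [0.5034, 0.256, 0.2641]
ee_rot: [-3.141, -0.001, 2.818]
force: [-0.1, -0.0, -1.5]
width: 0.0214
```

{"op": "send_rows", "data": {"motion": [{"offset": [0,0,2],"turn": 0},{"offset": [0,0,4],"turn": 0},{"offset": [0,0,6],"turn": 0},{"offset": [0,0,7],"turn": 0},{"offset": [0,0,7.3],"turn": 0},{"offset": [0,0,7.3],"turn": 0},{"offset": [0,0,7.3],"turn": 0}]}}

```text
t: 23.45
eef_pos: [0.5038, 0.2564, 0.1925]
ee_rot: [3.14, 0.001, 2.819]
force: [-0.7, 0.3, -1.4]
width: 0.0218
```

```bash
python3 p.py 503 257 184 161.6
```

```text
t 23.45 pos [503.8 256.4 192.5] rpy [1.7994e+02 4.0000e-02 1.6149e+02] q [ 0.82  0.41 -0.48  0.   -0.68 -2.71] w 21.8 F [-0.7  0.3 -1.4] M [ 0.04 -0.19  0.04]
[503.0, 257.0, 184.0, 161.6] offset [0.09 0.03 0.85] turn -0.1
tip in cradle x,y -112.1 177.2 z over valley -21.5 r 114.1 theta -10.8
```

{"op": "send_rows", "data": {"motion": [{"offset": [0,0,0.4],"turn": 0},{"offset": [0,0,0.7],"turn": 0},{"offset": [0,0,0.9],"turn": 0},{"offset": [0,0,0.9],"turn": 0}]}}

```text
t: 23.85
eef_pos: [0.5034, 0.2564, 0.1827]
ee_rot: [3.142, 0.0, 2.819]
force: [-0.5, 0.2, 0.5]
width: 0.0216
```

{"op": "send_rows", "data": {"motion": [{"offset": [0,0,0],"turn": 0},{"offset": [0,0,0],"turn": 0},{"offset": [0,0,0],"turn": 0},{"offset": [0,0,0],"turn": 0},{"offset": [0,0,0],"turn": 0},{"offset": [0,0,0],"turn": 0},{"offset": [0,0,0],"turn": 0}], "hand": 0.3}}

```text
t: 24.55
eef_pos: [0.5034, 0.2563, 0.1826]
ee_rot: [-3.142, -0.0, 2.819]
force: [-1.0, 0.6, 0.4]
width: 0.0567
```

{"op": "send_rows", "data": {"motion": [{"offset": [0,0,-1],"turn": 0},{"offset": [0,0,-3],"turn": 0},{"offset": [0,0,-7],"turn": 0},{"offset": [3,0,-11],"turn": 0},{"offset": [6,0,-15],"turn": 0},{"offset": [9,0,-18],"turn": 0},{"offset": [9,0,-18],"turn": 0},{"offset": [9,0,-18],"turn": 0}]}}

```text
t: 25.35
eef_pos: [0.4174, 0.285, 0.3644]
ee_rot: [3.138, 0.001, 2.82]
force: [-0.1, 0.6, -0.7]
width: 0.0572
```

```bash
python3 p.py; python3 lift.py; python3 pl.py; python3 m3.py | grep -E "top|scene|vblock|post"; python3 -c "
import cv2,numpy as np
a=cv2.imread('pics/l_top.png')[130:270,170:370];b=cv2.imread('pics/l_scene.png')[170:320,250:500]
cv2.imwrite('pics/f.png',np.vstack([cv2.resize(a,(430,300)),cv2.resize(b,(430,260))]))"
```

```text
t 25.35 pos [417.4 285.  364.4] rpy [1.7981e+02 5.0000e-02 1.6158e+02] q [ 0.99  0.11 -0.42 -0.   -1.04 -2.88] w 57.2 F [-0.1  0.6 -0.7] M [-0.02 -0.16  0.  ]
tip in cradle x,y -203.0 176.0 z over valley 150.4 r 252.7 theta 36.5
top handle 43 [-75.6  15.1] [47.5 10.1] 1.8 x -99.5 -51.9 y 9.3 19.9
top blade 180 [ 44.3 -32.2] [67.6 27.2] 1.3 x 10.2 77.9 y -46.3 -18.2
scene handle 241 [-31.7 -31.2] [87.7 22. ] 0.8 x -75.5 12.1 y -42.5 -19.9
scene blade 341 [ 44.1 -31.7] [70.9 27.3] 0.8 x 8.5 79.7 y -45.5 -17.5
scene [(-60, 86, [30.0, 67.0]), (-50, 100, [31.0, 64.0]), (-40, 91, [30.0, 60.0]), (-30, 91, [30.0, 56.0]), (-20, 95, [30.0, 53.0]), (-10, 97, [30.0, 49.0]), (0, 37, [47.0, 54.0]), (10, 81, [54.0, 57.0]), (20, 84, [58.0, 61.0]), (30, 83, [62.0, 64.0]), (40, 93, [65.0, 68.0]), (50, 101, [69.0, 71.0]), (60, 174, [31.0, 74.0])]
top [(-60, 48, [28.0, 65.0]), (-50, 50, [27.0, 59.0]), (-40, 51, [26.0, 56.0]), (-30, 46, [26.0, 53.0]), (-20, 51, [25.0, 50.0]), (-10, 51, [27.0, 45.0]), (0, 68, [28.0, 51.0]), (10, 62, [48.0, 57.0]), (20, 53, [54.0, 60.0]), (30, 58, [57.0, 62.0]), (40, 55, [
[... 315 characters left out ...]
85,95,105)])
                                          ~~~~~~~~~~~~~^^^^^^^^^^^^^^^^^
    return _quantile_unchecked(
        a, q, axis, out, overwrite_input, method, keepdims, weights)
    return _ureduce(a,
                    func=_quantile_ureduce_func,
    ...<5 lines>...
                    overwrite_input=overwrite_input,
                    method=method)
    r = func(a, **kwargs)
    result = _quantile(arr,
                       quantiles=q,
    ...<2 lines>...
                       out=out,
                       weights=wgt)
    slices_having_nans = np.isnan(arr[-1, ...])
                                  ~~~^^^^^^^^^
IndexError: index -1 is out of bounds for axis 0 with size 0
```

View pics/f.png

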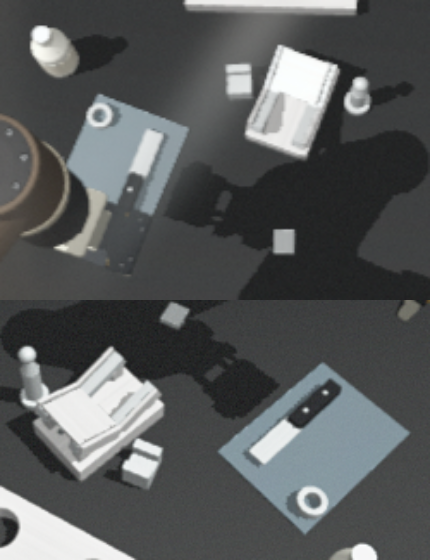

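The final picture shows the plate plain side up on the far face (about (303,72) in the upper panel). The lifter is on the mat, the ring, V-block, sphere stand and gauge block are standing as before, and the gripper is clear. I'm handing the job in.

```bash
python3 -c "
from station import *
print(job_done())"
```

```text
the job is handed in; nothing more can be done
None
```

The job is done and handed in at about 25 s of the 72 s allowed.

**What I did:**
- I drew the lifter out of the holder by its blade, laid it on the mat and let go.
- I took it again by the handle, slid the blade into the slot under the plate and raised the plate in an arc about its valley edge. The plate went past upright and fell onto the far face.
- I laid the lifter back on the mat, released it and moved the gripper clear. Only the lifter touched the plate.

**Last checks:**
- **Plate:** the depth profile on the far face matches the face plus the 6 mm plate thickness (about 59 mm high 20 mm from the valley, 70 mm high at 50 mm). The final picture shows its plain side up.
- **Lifter:** it lies on the mat within about 1 mm of where I first laid it, clear of the ring.
- **Forces:** the wrist force read only a few newtons throughout.
- **Bystanders:** the ring, V-block, sphere stand, gauge block and bottle look unmoved in the final picture. I judged this by eye only, because the script meant to re-measure the V-block and stand crashed (it still expected the blade in the holder) and I did not rerun it. The final crops did not show the pot or the holder.
- **Known disagreements:** the two cameras differed by up to about 6 mm on the sphere's position. The gripper read about 24 mm on the 26 mm blade, but the grip held.

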